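Slide the board home in the finishing rack

TASK

Push the board with the round hole along its lane of the wooden rack with a fingertip, until you feel it drop flat into the notch in the middle of the lane. Only push it: do not lift it off the rails. Leave the plain board and everything else where they are, and finish with the hand clear.

Things in the scene. Friction and masses are not known exactly. Their poses are not given: they have to be found in the camera images.
- rack: wooden rack, fixed, 253 mm across (its x), 500 mm long (its y); origin: centre of its underside. Two lanes run along its y, centred at x = -62.5 mm (near) and +62.5 mm (far). Each has two 18 mm wide rails, tops 40 mm above the table, with an open 68 mm gap between them (gap floor at 12 mm). Lips, tops at 52 mm, 104 mm apart, guide a board sideways; the lip between the lanes is 21 mm thick.
- holed_board: board to push: dark wood, 100 (its x) x 130 (its y) x 20 mm, 0.12 to 0.25 kg, with a 43 mm round hole 28 mm from its middle towards +y; origin: centre of its underside, axes parallel to the rack's. Starts loose on the rails, all to one side of the notch: in the near lane on its left (+y) or in the far lane on its right (-y), middle 137 to 167 mm from the rack's middle. Slides with 1 to 2 N.
- plain_board: a board of the same wood and size but without a hole, lying on the rails of the other lane on the other side of the notch; origin at the centre of its underside. To be left alone.
- notch_near (a point): centre of the floor of the near lane's notch: there the rails are 10 mm lower (30 mm above the table) for 67 mm either side of the rack's middle, with upright ends. A pushed board first tips its leading end in, then its trailing end drops as it meets the notch's other end, which stops it. A seated board's underside centre lies at this point, its top 50 mm above the table.
- notch_far (a point): the same point of the far lane's notch, which has the same shape
- wax_jar: low round jar, 44 mm across, 60 mm tall, standing on the rack base between the rails of the near lane, at that lane's right (-y) end; origin at the centre of its underside. Bystander.
- glue_bottle: small bottle, 40 mm across, 85 mm tall, standing on the rack base between the rails of the far lane, at that lane's left (+y) end; origin at the centre of its underside. Bystander.
- pencil_cup: empty cup, 72 mm across, 100 mm tall, on the table left of the rack; origin at the centre of its underside. Bystander.
- tape_roll: roll of tape lying flat, 90 mm across, 25 mm tall, on the table left of the rack; origin at the centre of its underside. Bystander.
- offcut: wood offcut 50 x 110 x 30 mm on the table left of the rack; origin at the centre of its underside. Bystander.
- hammer: hammer lying on the table right of the rack. Bystander.
- sanding_block: cork block 70 x 110 x 35 mm on the table right of the rack; origin at the centre of its underside. Bystander.
Not all that is in view belongs to the job. What is shaped like the holed_board but green is not meant.

How it is judged:
At the end, for the whole second after the job is handed in: The holed board lies at rest and flat in the notch of its lane: its underside within 3 mm of the notch floor, its middle within 7 mm of the notch's middle, tilted less than 0.04 rad; the plain board has moved less than 15 mm and every bystander less than 20 mm (z of holed_board in the frame of rack between 0.027 and 0.033 m and angle between holed_board's own z axis and vertical below 0.04 rad and angle between the y axis of holed_board and the y axis of rack, either way round below 0.08 rad and linear speed of holed_board below 0.01 m/s and (horizontal distance between holed_board and notch_near below 0.007 m or horizontal distance between holed_board and notch_far below 0.007 m) and distance of plain_board from where it was at the start of the episode below 0.015 m and distance of each of wax_jar, glue_bottle, pencil_cup, tape_roll, offcut, hammer, sanding_block from where it was at the start of the episode below 0.02 m); the robot touches nothing.
It fails at once if the holed board is lifted more than 12 mm off the rails or tipped up (z of holed_board in the frame of rack above 0.052 m or angle between holed_board's own z axis and vertical above 0.35 rad).
It fails at once if the plain board is pushed out of its place (15 mm) (distance of plain_board from where it was at the start of the episode above 0.015 m).
It fails at once if a bystander is disturbed (20 mm) (distance of any of wax_jar, glue_bottle, pencil_cup, tape_roll, offcut, hammer, sanding_block from where it was at the start of the episode above 0.02 m).
It also fails if it takes over 38 s, if anything falls off the work surface, if the arm or the gripper's body presses on something with over 40 N, if the wrist force passes 120 N, or if a joint passes its speed limit or range.

ROBOT

A 6-joint arm with a two-finger parallel gripper is mounted at the origin on the work surface. World frame = base frame: x ahead of the robot, y to its left, z up, the work surface at z = 0. Lengths are in m, angles in rad, forces in N, time in s.
With the tool pointing down it reaches from about 0.35 to 0.875 m from the base axis. Payload 15.5 kg.
Tool frame: the origin (TCP) lies where the fingers leave the gripper's body, on its centre line; the fingertips stand 73 mm ahead of it and the grasp point (between the pads) lies env.grip_point_offset ahead of it (env.grip_point_offset is the distance from the TCP to the grasp point, in m); z points along the fingers, y is the line along which they close (so a half turn about z gives the same grasp; the last joint's range is limited). The gripper opens to 85 mm and grips with 20 to 120 N. Pads are 22 mm wide; open, the fingers measure 114 mm over their backs; the gripper's body (76 mm by 85 mm) begins 54 mm behind the grasp point. The pads swing forward as they close: fully open they stand 13 mm farther back than shut.
Start: joints at [-1.274, 0.494, 1.345, -0, 1.302, -0.096], TCP at [0.239, -0.577, 0.304] pointing down, gripper open.
Joint ranges: [-2.91, 2.91], [-0.82, 2.16], [0.22, 2.67], [-1.22, 4.37], [0.12, 2.79], [-3.08, 3.08]. Speed limits (rad/s): [1.89, 1.89, 2.57, 3.01, 3.01, 3.01].

INTERFACE

Orientations are given as a rotation vector (axis times angle).
In Python, from station import env, viewer gives the robot as it stands. Calls block until the motion is done:
- env.move_ptp(position, orientation): joint-space move of the TCP to a pose.
- env.servo_line(position, max_speed=0.15, rot=None, contact_N=None): straight line of the TCP; rot=None keeps the orientation; max_speed is the mean speed in m/s. With contact_N (N) it stops when the force on the tool has changed by that much, and returns True; else False.
- env.goto_joints(angles): joint-space move.
- env.ungrasp() and env.close(): open the fingers fully, or close them until they stop; the grip force is fixed at half the most.
- env.wait(seconds).
- env.solve_ik(position, orientation): joint angles nearest the present ones, or None.
- env.observe(): the state.
- viewer.camera(name): name is "scene" or "top" or "wrist"; returns a dict with "img" (420x560x3 uint8, red, green, blue), "K" (3x3 intrinsics, pixels), "extrinsics" (4x4, takes a point from camera to world coordinates). Camera axes: x right, y up, looking along -z (the intrinsics and any distortion apply to the point x, -y, -z); pixel columns grow to the right and rows downward; lengths in m; the calibration is good to about 2 mm. A picture is of the moment at which its call begins. There is no depth.
A pose or a line that the arm cannot do raises env.IKError and nothing moves.
- env.sign_off(): hands the job in; it is judged then, once.
The state is a dict: "clock": time; "joint_positions": joint angles; "qd": joint speeds; "joint_efforts": joint torques, N m; "tool_pos": TCP position; "tool_rot": TCP orientation; "ft_force": force on the tool from outside, world axes, zero at the start; "ft_torque": the same for the moment, N m; "finger_gap": opening from 0.0 (shut) to 1.0 (fully open); "finger_force": force on a finger pad.
Only numpy, scipy, OpenCV 4.12 (cv2) and the standard library are available. Lean on these libraries where they do the work, as an engineer would, in place of code of your own. Each camera call takes 0.05 s, during which the arm holds its last target. There are 200 camera calls.

## Working session

There is one attempt and no reset: what is moved stays moved. The work goes in short steps, each a Python script; the robot and the scene stay as the last script left them, time stands still between calls to the robot, and variables do not carry over. Pictures are saved under pics/ and viewed, at most 10 in all, crops included, and the job is handed in when it is done.

```bash
mkdir -p pics; python3 - <<'E'
from station import env, viewer
import cv2,pickle
d={}
for n in("top","scene"):
    c=viewer.camera(n); d[n]=c; cv2.imwrite(f"pics/{n}0.png",c["img"][...,::-1])
    print(n,c["K"].tolist(),c["extrinsics"].round(4).tolist(),[k for k in c])
pickle.dump(d,open("cams.pkl","wb"))
o=env.observe();print(o["clock"],o["tool_rot"],env.grip_point_offset)
E
```

```text
top [[537.7748428645742, 0.0, 274.563339843692], [0.0, 537.7748428645742, 206.01203193071], [0.0, 0.0, 1.0]] [[-0.0057, 0.9848, -0.1736, 0.1795], [-1.0, -0.0061, -0.0017, -0.096], [-0.0028, 0.1736, 0.9848, 1.9385], [0.0, 0.0, 0.0, 1.0]] ['img', 'K', 'extrinsics']
scene [[392.52630456811534, 0.0, 280.2697715577608], [0.0, 392.52630456811534, 210.95483625580724], [0.0, 0.0, 1.0]] [[0.2408, -0.6082, 0.7563, 1.4752], [0.9705, 0.1415, -0.1952, -0.3445], [0.0117, 0.781, 0.6244, 0.8977], [0.0, 0.0, 0.0, 1.0]] ['img', 'K', 'extrinsics']
0.1 [-3.08014477e+00 -6.12831922e-01  1.92702555e-04] 0.0539
```

View pics/top0.png

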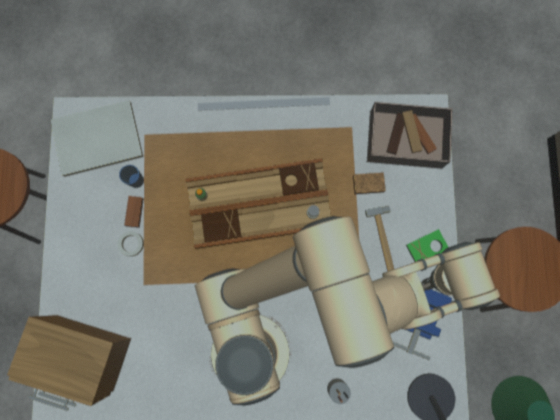

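View pics/scene0.png

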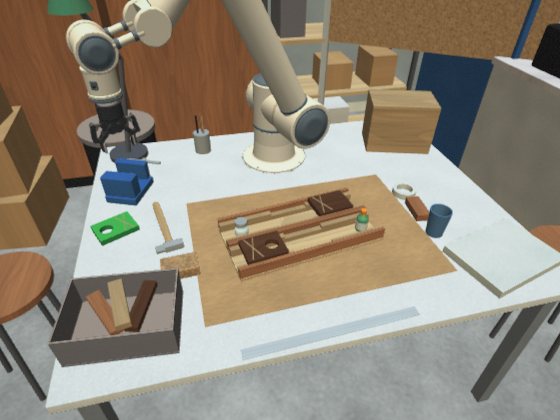

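The holed board is in the far lane on the right: top view about (299,179), hole at (291,181). The plain board is in the near lane on the left at about (221,224). I'll enlarge both views to measure the rack's pose.

```bash
python3 - <<'E'
import cv2
a=cv2.imread("pics/top0.png")[150:255,180:340]; cv2.imwrite("pics/topc.png",cv2.resize(a,None,fx=5,fy=5,interpolation=cv2.INTER_CUBIC))
a=cv2.imread("pics/scene0.png")[180:280,210:395]; cv2.imwrite("pics/scenec.png",cv2.resize(a,None,fx=4,fy=4,interpolation=cv2.INTER_CUBIC))
E
```

```text
(no output)
```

View pics/topc.png

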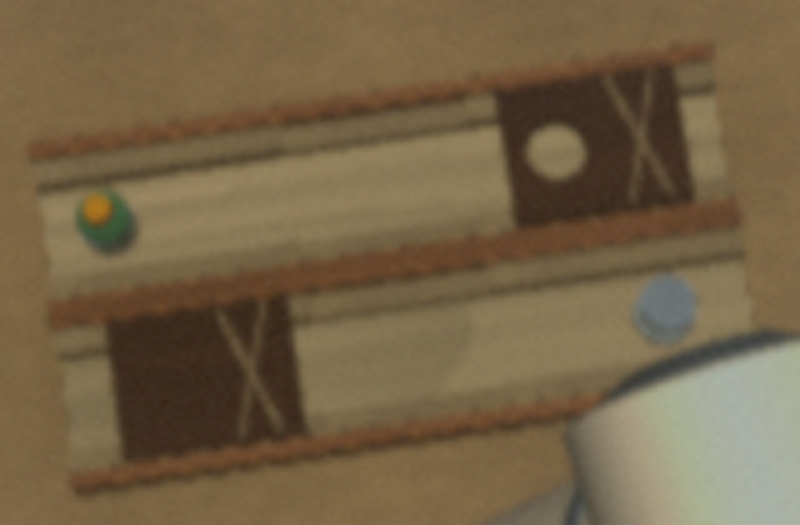

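View pics/scenec.png

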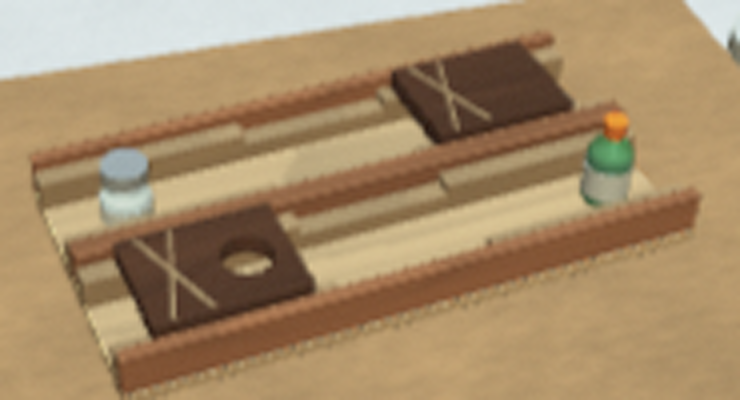

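Crop pixels, top view: outer rack corners at (31,148), (713,45) and (75,490). Holed board corners are at (500,95), (677,68), (692,200) and (515,225), with the hole at (556,152). Scene view: lip corners at (118,355), (697,195), (33,157) and (548,35). Board corners are at (115,245), (270,205), (313,282) and (155,325).

```bash
cat > h.py <<'E'
import pickle,numpy as np
from scipy.optimize import least_squares
d=pickle.load(open("cams.pkl","rb"))
def proj(c,P):
    E=d[c]["extrinsics"]; p=(np.atleast_2d(P)-E[:3,3])@E[:3,:3]
    p=p*[1,-1,-1]; q=p@d[c]["K"].T; return q[:,:2]/q[:,2:]
O={"top":(180,150,5),"scene":(210,180,4)}
def full(c,uv): x,y,f=O[c]; return (np.array(uv)+.5)/f-.5+[x,y]
def place(p,L): 
    c,s=np.cos(p[2]),np.sin(p[2]); L=np.atleast_2d(L); return np.c_[p[0]+c*L[:,0]-s*L[:,1],p[1]+s*L[:,0]+c*L[:,1],L[:,2]]
def fit(obs,p0):
    f=lambda p:np.concatenate([(proj(c,place(p,L))-full(c,uv)).ravel() for c,L,uv in obs])
    return least_squares(f,p0,loss="soft_l1")
E
python3 - <<'E'
from h import *
X,Y,z=.1265,.25,.052
rt=("top",[[X,Y,z],[X,-Y,z],[-X,Y,z]],[[31,148],[713,45],[75,490]])
rs=("scene",[[X,-Y,z],[X,Y,z],[-X,-Y,z],[-X,Y,z]],[[118,355],[697,195],[33,157],[548,35]])
b,l,z=.05,.065,.06
bt=("top",[[b,l,z],[b,-l,z],[-b,-l,z],[-b,l,z],[0,.028,z]],[[500,95],[677,68],[692,200],[515,225],[556,152]])
bs=("scene",[[-b,-l,z],[-b,l,z],[b,l,z],[b,-l,z]],[[115,245],[270,205],[313,282],[155,325]])
for n,o in(("rack",[rt,rs]),("racktop",[rt]),("rackscene",[rs]),("board",[bt,bs]),("btop",[bt]),("bscene",[bs])):
    r=fit(o,[.6,-.1,.1]);print(n,r.x.round(4),r.fun.round(1))
    if n=="rack":R=r.x
    if n=="board":
        dd=r.x[:2]-R[:2];c,s=np.cos(R[2]),np.sin(R[2]);print("board in rack",c*dd[0]+s*dd[1],-s*dd[0]+c*dd[1])
print("notch far",place(R,[[.0625,0,.03],[.0625,-.25,.04]]))
# lane in rack: end of board -y side
from station import env
E
```

```text
rack [ 0.5258 -0.0348  0.1415] [-1.3 -1.  -0.4 -0.3 -1.6  0.  -0.9  0.9  0.2 -0.2 -2.1 -1.4 -0.7 -1.6]
racktop [ 0.5246 -0.0389  0.1459] [-0.2 -0.4  0.5 -0.2 -0.2  0.7]
rackscene [ 0.5273 -0.0322  0.1395] [-0.1  1.   1.1  0.  -1.2 -1.3  0.2 -1.4]
board [ 0.6098 -0.1771  0.1312] [-1.5 -1.  -1.1 -0.5  0.1  0.1 -0.6  0.  -0.5 -0.4 -1.2 -1.4 -1.1 -1.1
 -0.1  0.  -1.4  0.3]
board in rack 0.06308514976592877 -0.15275450405373595
btop [ 0.6085 -0.1798  0.1251] [-0.7 -0.8 -0.3 -0.   0.8  0.6  0.   0.3  0.2 -0.1]
bscene [ 0.6124 -0.1745  0.1365] [-0.2 -0.8 -0.2 -0.7  1.   0.4 -0.3  0.8]
notch far [[ 0.58768816 -0.02598693  0.03      ]
 [ 0.6229375  -0.27348943  0.04      ]]
```

Both cameras agree to a few mm: the rack is at (0.526, -0.035) with yaw 0.14, and the board sits at rack y of about -0.153, which is inside the given 137–167 mm. Next I'll go behind the board with the fingers shut and the tip down in the gap between the rails.

```bash
cat >> h.py <<'E'
from scipy.spatial.transform import Rotation as Ro
R=[.5258,-.0355,.1415]
def tcp(y,z): return place(R,[[.0625,y,z]])[0]
def rv(sgn):
    x=sgn*np.array([-np.sin(R[2]),np.cos(R[2]),0]); z=np.array([0,0,-1.]); return Ro.from_matrix(np.c_[x,np.cross(z,x),z]).as_rotvec()
E
python3 - <<'E'
from h import *
from station import env,viewer
import cv2
js=env.observe()["joint_positions"]
best=min((abs(q-js).sum(),s) for s in(1,-1) if (q:=env.solve_ik(tcp(-.252,.25),rv(s))) is not None)
print(best); s=best[1]
env.close(); env.move_ptp(tcp(-.252,.25),rv(s))
print(env.servo_line(tcp(-.252,.109),.12,contact_N=6))
o=env.observe();print(o["clock"],o["tool_pos"],tcp(-.252,.109),o["ft_force"],o["finger_gap"])
c=viewer.camera("scene")["img"][160:300,190:390,::-1]
cv2.imwrite("pics/s1.png",cv2.resize(c,None,fx=4,fy=4,interpolation=cv2.INTER_CUBIC))
E
```

```text
(np.float64(1.5785067762084846), 1)
False
3.975 [ 0.62356042 -0.27639283  0.10978738] [ 0.62321447 -0.27616714  0.109     ] [-0.27438677  0.47896275 -0.41188199] -0.0019670324350266498
```

View pics/s1.png

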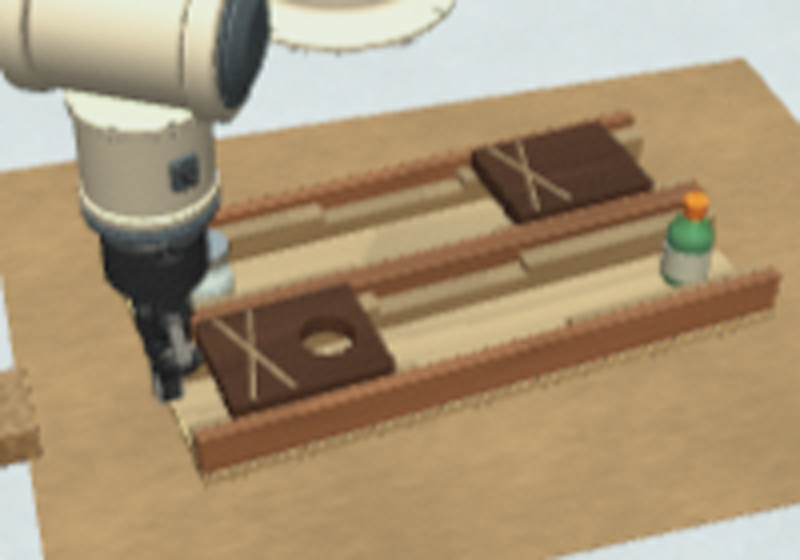

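The finger, tip at about (168,395), is in the lane behind the board's right end and touches nothing. Pushing now, slowly near the end and watching the force.

```bash
python3 - <<'E'
from h import *
from station import env,viewer
import cv2
u=np.array([-np.sin(R[2]),np.cos(R[2])])
def rep(t):
    o=env.observe();y=(o["tool_pos"][:2]-tcp(0,0)[:2])@u;print(t,round(o["clock"],2),round(y,4),o["ft_force"].round(1),flush=True)
hit=False
for y,v in((-.18,.05),(-.115,.05),(-.09,.03)):
    hit=env.servo_line(tcp(y,.109),v,contact_N=15);rep(hit)
    if hit:break
if not hit:
    for y in np.arange(-.086,-.061,.004):
        hit=env.servo_line(tcp(y,.109),.02,contact_N=8);rep(hit)
        if hit:break
c=viewer.camera("scene")["img"][160:300,190:390,::-1]
cv2.imwrite("pics/s2.png",cv2.resize(c,None,fx=4,fy=4,interpolation=cv2.INTER_CUBIC))
E
```

```text
False 5.62 -0.1802 [-0.5  0.1  0.5]
False 7.07 -0.1152 [-0.   0.3  0. ]
False 8.05 -0.0901 [ 0.1  0.  -0.3]
False 8.4 -0.0859 [-0.6 -0.2 -0. ]
False 8.75 -0.0818 [-0.6  0.1  0. ]
False 9.1 -0.0778 [-0.4 -0.1 -0.4]
False 9.45 -0.0738 [-0.2  0.5 -0.1]
True 9.68 -0.0715 [ 1.7 -3.3  1.9]
```

View pics/s2.png

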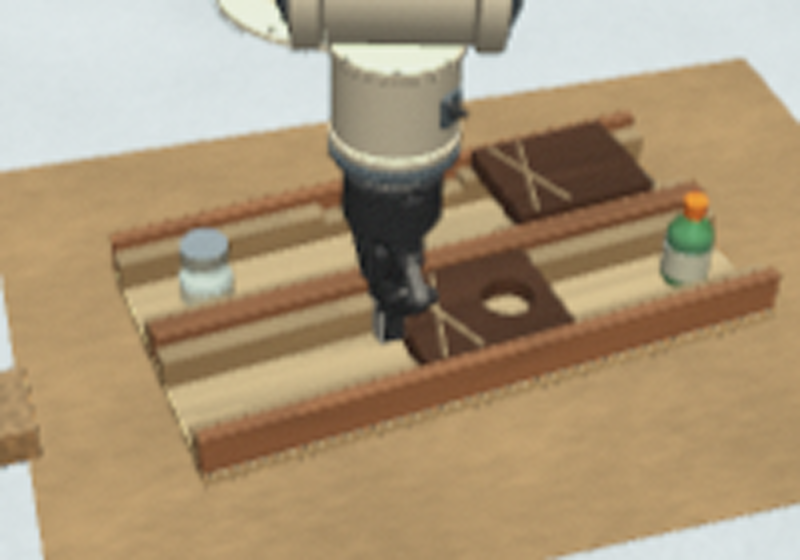

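The force jumped at finger y of -0.0715, which is about where the far end of the notch should stop the board. It looks seated, with its top near or below the lip. I'll back off without lifting it, raise the hand clear and check.

```bash
python3 - <<'E'
from h import *
from station import env,viewer
import cv2
env.servo_line(tcp(-.12,.109),.06); env.servo_line(tcp(-.12,.25),.15); env.servo_line(tcp(-.3,.3),.2)
print(env.observe()["clock"],env.observe()["ft_force"])
for n,(x,y,f) in {"scene":(190,160,4),"top":(180,150,5)}.items():
    c=viewer.camera(n)["img"]; c=c[160:300,190:390] if n=="scene" else c[150:255,180:340]
    cv2.imwrite(f"pics/e_{n}.png",cv2.resize(c[...,::-1],None,fx=f,fy=f,interpolation=cv2.INTER_CUBIC))
E
```

```text
12.8667 [0.5572094  0.42644157 0.42156181]
```

View pics/e_scene.png

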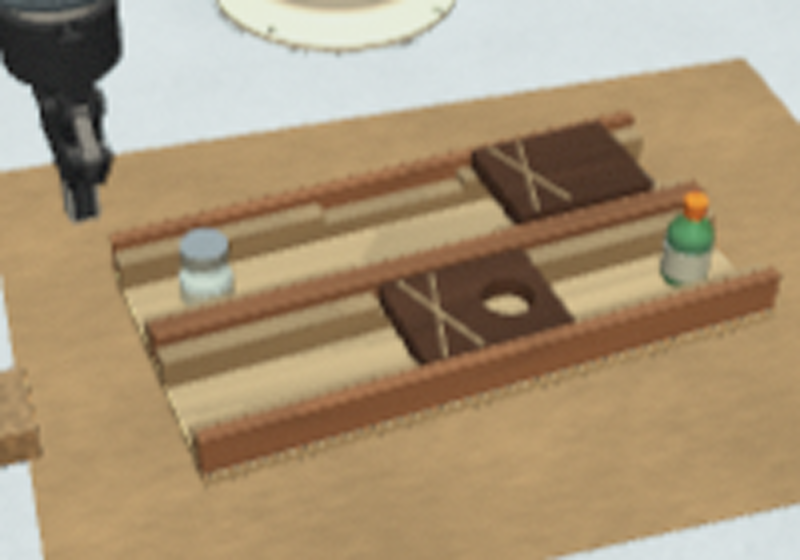

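View pics/e_top.png

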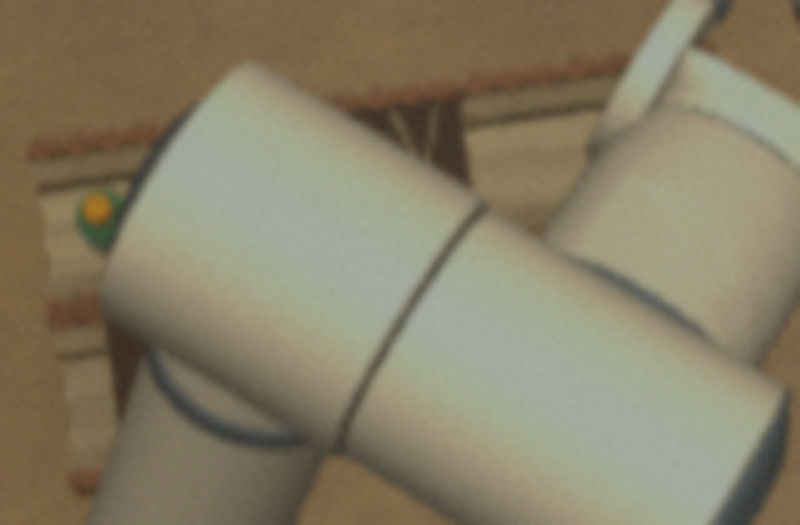

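The scene view shows the board in the middle of the lane with its top about level with the lips: hole at (508,298), cross at (438,313). I'll check that against predictions for a seated board and for one with its trailing end still up.

```bash
python3 - <<'E'
from h import *
def cr(P): return ((proj("scene",place(R,P))-[190,160]+.5)*4-.5).round(1).tolist()
for n,y0,zl,zt in(("start",-.1528,.06,.06),("seated",.0,.05,.05),("seated+2",.002,.05,.05),("trail up",.0,.05,.06),("trail up -4",-.004,.05,.06)):
    z=lambda y:zt+(zl-zt)*(y+.065)/.13
    print(n,cr([[.0625+x,y0+y,z(y)] for x,y in((0,.028),(0,-.03),(.05,.065),(.05,-.065),(-.05,-.065))]))
print("lips",cr([[.0625+.052,-.065,.052],[.0625-.052,-.065,.052]]))
E
```

```text
start [[322.9, 331.2], [252.0, 350.1], [391.8, 361.1], [229.0, 406.3], [188.8, 320.0]]
seated [[499.3, 293.0], [433.9, 310.7], [568.9, 320.9], [418.8, 362.9], [369.6, 282.5]]
seated+2 [[501.5, 292.4], [436.2, 310.0], [571.1, 320.3], [421.2, 362.2], [371.9, 281.9]]
trail up [[499.5, 290.4], [434.2, 303.9], [568.9, 320.9], [419.3, 353.5], [369.8, 273.3]]
trail up -4 [[495.1, 291.6], [429.6, 305.1], [564.4, 322.2], [414.5, 354.8], [365.2, 274.4]]
lips [[420.0, 362.7], [368.7, 279.2]]
```

The cross and hole match the seated prediction, with the same small offset as at the start. A raised trailing end would put the cross about 6 px higher than it appears. The hand is clear, so I'm handing in.

```bash
python3 -c "
from station import env
print(env.sign_off(),env.observe()['clock'])"
```

```text
the job is handed in; nothing more can be done
the job is handed in; nothing more can be done
```

I pushed the holed board along the far lane into its notch and handed the job in; the last scene picture shows it lying flat there, the hand is clear and nothing else appears to have moved, but no verdict came back.

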